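# Half-mask a lacquer sample for a light test

### The arm

A 6-joint arm with a two-finger parallel gripper is mounted at the origin on the work surface. World frame = base frame: x ahead of the robot, y to its left, z up, the work surface at z = 0. Lengths are in mm, angles in rad, forces in N, time in s.
With the tool pointing down it reaches from about 250 to 775 mm from the base axis. Payload 4 kg.
Tool frame: the origin (TCP) lies at the very end of the fingers, on their centre line; the grasp point (between the pads) lies bot.grip_depth behind it (bot.grip_depth is the distance from the TCP to the grasp point, in mm); z points along the fingers, x is the direction in which the jaws open and shut, and the axes are right-handed (so a half turn about z gives the same grasp; the last joint's range is limited). The gripper opens to 94 mm and grips with 3 to 60 N. Pads are 16 mm wide; open, the fingers measure 119 mm over their backs; the gripper's body (75 mm by 177 mm) begins 78 mm behind the grasp point.
Start: joints at [1.2, 0.087, 1.371, -0, 1.684, -0.103], TCP at [145.545, 530.412, 205.506] pointing down, gripper open.
Joint ranges: [-3.1, 3.1], [-0.76, 2.03], [0.27, 2.55], [-1.08, 4.22], [0.17, 2.65], [-2.57, 2.57]. Speed limits (rad/s): [2.79, 2.79, 3.14, 3.14, 3.14, 3.14].

### API

Orientations are given as a unit quaternion [x, y, z, w].
In Python, from plant import sensors, vision, bot, regions_of gives the robot as it stands. The module is installed in compiled form; this text tells all that it offers.
- The arm moves only by the tool servo_tool, never from a script. Its argument "targets" is a list of rows, each a list of 5 numbers: the shift along the tool's x, y, z normalised to -1 to 1, where 1 is 60 mm, then the turn about the tool's z normalised to -1 to 1, where 1 is 4 degrees, then the opening, from -1 (shut) to 1 (fully open). In form: [[tx, ty, tz, yaw, hand], ...]. A call has 1 to 12 rows; each row shifts and turns the commanded pose from where the row before left it, along the tool's axes as they then stand; what a row does not reach is not made up. A row lasts 1/8 s, in which the tool goes at most 62.5 mm and 10.7 degrees, less where a joint would pass 70% of its speed; a pose out of reach is approached as far as the arm can. A call with a number of a shift or a turn outside -1 to 1 is refused whole. A call with a gripper value outside its range is refused whole. The fingers move at their own pace and stop on an object; "grip_force" is the grip in N (left out, the last holds). Time passes only in rows, so rows that do not move let the fingers close. It gives the time, the measured TCP pose, the force and the opening at its end, in the units of the state.
- sensors.observe(): the state, without advancing time (a new reading comes with each control period).
- vision.grab_frame(name): name is "side" or "top" or "wrist"; returns a dict with "image" (400x640x3 uint8, red, green, blue), "K" (3x3 intrinsics, pixels), "R" (3x3) and "t" (3): a world point X has camera coordinates R X + t; the wrist camera has in their place "mount" (4x4, takes a point from camera to tool coordinates, whose origin is the TCP and whose axes are the tool frame's). Camera axes: x right, y down, z forward; pixel columns grow to the right and rows downward; lengths in mm; the calibration is good to about 2 mm. A picture is of the moment at which its call begins: read the wrist's pose just before it. There is no depth.
- bot.hand_in(): hands the job in, once; it reports no verdict.
Trained networks look in the newest picture that a camera, given by its name, has taken for a name from the list of things; names that differ only in an ending like _2 or _b are one class to them, and where a whole thing is asked for, a point or a joint stands for the part that bears it (a point fixed in the world has none). Each returns a list of dicts, best first, with "score" (0 to 1); they miss things now and then, are a little off and sometimes report something else, mostly with a low value. They report only what shows in the picture. A call takes as long as a camera call. They do not tell look-alikes from the thing itself.
- regions_of(thing, camera): "pixels" (400x640 bool, what is visible of it) and "xy" ([column, row] in pixels, amid what is visible of it).
The state is a dict: "t": time; "joint_pos": joint angles; "dq": joint speeds; "effort": joint torques, N m; "ee_pos": TCP position; "ee_rot": TCP orientation; "contact_force": force on the tool from outside, world axes, zero at the start; "torque": the same for the moment, N m; "width": opening from 0.0 (shut) to 1.0 (fully open).
Only numpy, scipy, OpenCV 4.12 (cv2) and the standard library are available. Lean on these libraries where they do the work, as an engineer would, in place of code of your own. Each camera call takes 0.05 s, during which the arm holds its last target.

### The job

Set the red sample block flat and square, white line up, in the pocket of the exposure jig while the shutter is fully back, and let go of it. Then slide the sprung shutter (it has an orange tab) over the block until its leading edge lies on the block's white centre line (half of its travel), and hold it there steadily against the spring: the program finishes while still holding the shutter, since it springs back when let go. Leave the blue block, the jar and the brush alone.

Things in the scene. Friction and masses are not known exactly. Their poses are not given: they have to be found in the camera images.
- red_block: Red lacquered wooden sample block, 40 mm (its x) by 56 mm (its y) by 18 mm high, about 45 g, loose, lying flat on the table with a thin white centre line across its upper face (along its x). Origin: centre of its underside; z up.
- blue_block: Blue sample block of the same size and form as the red one, loose; leave it alone. Origin: centre of its underside.
- jar: Pale jar with a black lid, 60 mm across, about 70 mm high, loose; leave it alone. Origin: centre of its underside.
- brush: Flat paint brush, 180 mm long, lying on the table, loose; leave it alone. It lies along its own x.
- jig: Exposure jig fixed to the table, place and yaw vary: grey base, x -50 to 50, y -128 to 44 mm, 18 mm high, pocket round its origin. From y = -126 to -36 two aluminium guides (|x| 36 to 42, top 40 mm over the table) carry the shutter; a spring barrel beside the +x one reaches x = 59. Beside the pocket is only the base, with yellow half marks at y = 0. Origin: on the table under the pocket's centre.
- pocket (a point): Centre of the pocket's floor, 11 mm above the table; axes as the jig. Pocket 44 mm (x) by 60 mm (y), 7 mm deep, green floor, edges chamfered: the block goes in with its long side along y, either way round, 2 mm to spare on each side, and stands 11 mm proud of the base when home (top 29 mm above the table, 4 mm below the shutter's underside).
- shutter (a joint): Travel of the shutter along the jig's +y, in m: 0 = fully back (edge 32 mm short of the pocket's centre, pocket open to above), 0.064 = fully forward, stopped, 0.032 = half travel, with the leading edge over the pocket's centre. A spring drives it back with about 4.5 N at 0, 10 N at half and 16 N at full travel (180 N/m).
- shutter_edge (a point): Middle of the shutter's leading edge, 35 mm above the table; moves with the shutter; axes as the jig. The shutter is a dark steel plate 68 mm (x) by 90 mm (y, behind this edge) by 4 mm, its upper face 37 mm above the table, with a white stripe along the leading edge.
- shutter_tab (a point): Centre of the top of the orange tab on the shutter, 73 mm above the table; moves with the shutter; axes as the jig. The tab is an upright block 14 mm thick along the slide (y) and 30 mm wide (x), standing 36 mm above the shutter plate, 45 mm behind the leading edge.
Not all that is in view belongs to the job. There is more than one size of the jig; the job needs the middle-sized. Of the things that look like the red_block, the smaller one is meant.

How it is judged (in metres and radians):
On the way, in this order (a step that is already met when the one before it is completed fails the run):
1. the red block lies home in the pocket, flat and square, let go, the shutter still fully back (z of red_block in the frame of pocket between -0.002 and 0.002 m and horizontal distance between red_block and pocket below 0.004 m and angle between red_block's own z axis and vertical below 0.04 rad and angle between the y axis of red_block and the y axis of pocket, either way round below 0.1 rad and contact force between the fingers and red_block below 0.3 N and value of joint shutter below 0.008 m), for 0.2 s.
2. the shutter is held at half travel with the block home beneath it (z of red_block in the frame of pocket between -0.002 and 0.002 m and horizontal distance between red_block and pocket below 0.004 m and angle between red_block's own z axis and vertical below 0.04 rad and angle between the y axis of red_block and the y axis of pocket, either way round below 0.1 rad and value of joint shutter between 0.028 and 0.036 m), for 0.5 s.
At the end, for the whole second after the job is handed in: The red block is home in the pocket (within 2 mm in height and 4 mm sideways, flat within 0.04 rad and square within 0.1 rad), let go and at rest; the shutter stands still between 28 and 36 mm of its 64 mm travel, held there by the robot, which presses on it with more than 3 N (all of step 2 and contact force between the fingers and red_block below 0.3 N and velocity of joint shutter between -0.01 and 0.01 m/s and contact force between any of the fingers, the arm and shutter above 3 N and linear speed of red_block below 0.01 m/s); the arm keeps its last pose, push and grip.
It fails at once if the blue block is moved more than 20 mm (distance of blue_block from where it was at the start of the episode above 0.02 m).
It fails at once if the jar is moved more than 20 mm or tipped (distance of jar from where it was at the start of the episode above 0.02 m or angle between jar's own z axis and vertical above 0.3 rad).
It fails at once if the brush is moved more than 20 mm (distance of brush from where it was at the start of the episode above 0.02 m).
It also fails if it takes over 58 s, if anything falls off the work surface, if the arm or the gripper's body presses on something with over 40 N, if the wrist force passes 120 N, or if a joint passes its speed limit or range.

## Working session

There is one attempt and no reset: what is moved stays moved. The work goes in short steps, Python scripts to look and compute and a tool call to move; the robot and the scene stay as the last step left them, time stands still between calls to the robot, and variables do not carry over. Pictures are saved under pics/ and viewed, and the job is handed in when it is done.

Besides the shell and the picture viewer there is one more tool, called after "Emit:" as a command line: name --pt "numbers of a row" for each row, then --argument value for the rest. servo_tool: Moves the arm, as the interface text tells. Scaled input: -1 to 1 covers 60 mm each way for a shift and 4 degrees each way for a turn. Its arguments: {"type":"object","properties":{"targets":{"type":"array","items":{"type":"array","items":{"type":"number"}}},"grip_force":{"type":"number"}},"required":["targets"]}

```bash
mkdir -p pics
cat > h.py <<'E'
import numpy as np, cv2, pickle
from plant import sensors, vision, bot, regions_of
def save(n,im): cv2.imwrite('pics/'+n,cv2.cvtColor(im,cv2.COLOR_RGB2BGR))
E
python3 - <<'E'
from h import *
s=sensors.observe(); print(s, bot.grip_depth)
for c in ['top','side']:
    f=vision.grab_frame(c); save(c+'0.png',f['image']); pickle.dump(f,open(c+'0.pkl','wb'))
    print(c,f['K'],f['R'],f['t'])
    for th in ['red_block','jig','blue_block','jar','brush','shutter_tab']:
        print(c,th,[(round(float(r['score']),2),[int(v) for v in r['xy']],int(r['pixels'].sum())) for r in regions_of(th,c)])
E
```

```text
{'t': 0.0, 'joint_pos': array([ 1.19987563e+00,  8.79214639e-02,  1.37225772e+00, -5.53803754e-06,
        1.68359280e+00, -1.03086113e-01]), 'dq': array([ 5.64549216e-04, -2.10730367e-03, -1.33377115e-03, -4.44682238e-05,
        1.99354238e-03,  2.94246319e-03]), 'effort': array([-1.27319538e-03, -3.40195084e+01, -3.02419889e+01,  7.15941866e-02,
        3.30932031e-02, -1.92719817e-04]), 'ee_pos': array([145.35131396, 529.8719358 , 204.32075538]), 'ee_rot': array([ 7.95186438e-01,  6.06364034e-01, -9.28442031e-04,  5.70408671e-04]), 'contact_force': array([-0.53403206, -0.46286467, -0.27202433]), 'torque': array([-0.0242113 ,  0.00486189,  0.03802424]), 'width': 1.0030108308678864} 18.8
top [[505.74901403   0.         318.72289202]
 [  0.         505.74901403 189.79763438]
 [  0.           0.           1.        ]] [[-0.01250954 -0.9997757  -0.01708993]
 [-0.98103509  0.01557763 -0.19320325]
 [ 0.19342614  0.01434894 -0.98100991]] [ -30.1142566   573.8000518  1044.99626163]
top red_block [(0.94, [422, 235], 512), (0.73, [480, 232], 961)]
top jig [(0.78, [260, 298], 8330), (0.66, [
[... 203 characters left out ...]
, [278, 302], 3078), (0.61, [283, 105], 499)]
side [[387.81060758   0.         319.58252155]
 [  0.         387.81060758 203.73705183]
 [  0.           0.           1.        ]] [[ 0.99515976 -0.09732135  0.01362405]
 [-0.04933263 -0.61465827 -0.78724933]
 [ 0.0849903   0.78276674 -0.61648429]] [-561.78151514   75.36937118 1102.20045787]
side red_block [(0.85, [298, 334], 952), (0.62, [291, 291], 414), (0.49, [351, 301], 374)]
side jig [(0.73, [323, 209], 1411), (0.66, [243, 205], 2785), (0.56, [389, 203], 634)]
side blue_block [(0.69, [354, 300], 409)]
side jar [(0.8, [293, 160], 383)]
side brush []
side shutter_tab [(0.65, [242, 198], 1038), (0.62, [323, 208], 532), (0.6, [392, 202], 208)]
```

View pics/top0.png

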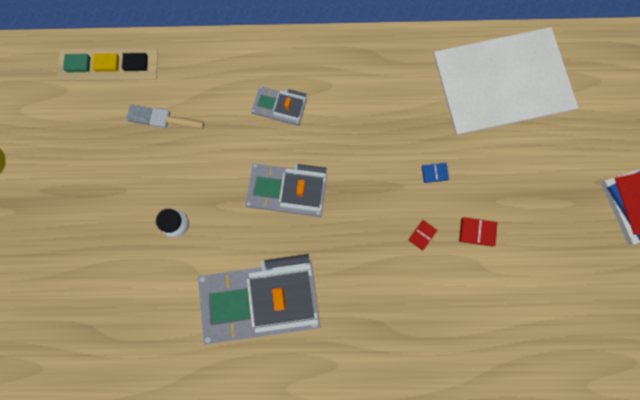

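View pics/side0.png

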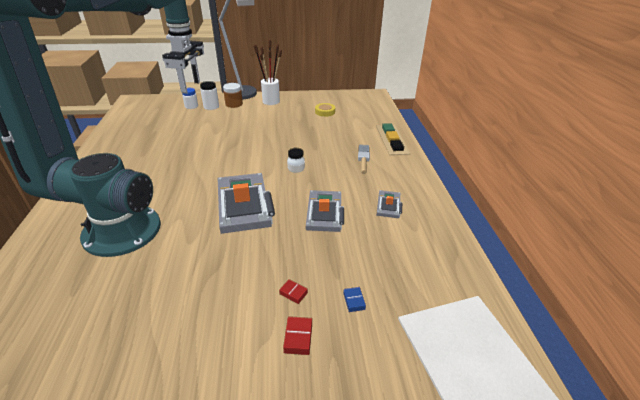

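Candidates for the red block are small red (422,235) and large red (480,232) in the top view. The jigs are large (260,298), middle (287,187) and small (278,104). By the description I choose red (422,235) and jig (287,187). Next I check sizes and a close crop.

```bash
cat >> h.py <<'E'
def backproj(f,uv,z):
    uv=np.atleast_2d(np.asarray(uv,float)); d=np.c_[uv,np.ones(len(uv))]@np.linalg.inv(f['K']).T@f['R']
    C=-f['R'].T@f['t']; return C+d*((z-C[2])/d[:,2])[:,None]
def wristframe(name):
    from scipy.spatial.transform import Rotation as Ro
    s=sensors.observe(); f=vision.grab_frame('wrist')
    T=np.eye(4); T[:3,:3]=Ro.from_quat(s['ee_rot']).as_matrix(); T[:3,3]=s['ee_pos']
    M=np.linalg.inv(T@f['mount']); f['R']=M[:3,:3]; f['t']=M[:3,3]; f['s']=s
    save(name+'.png',f['image']); pickle.dump(f,open(name+'.pkl','wb')); return f
def rect(f,mask,z):
    cs,_=cv2.findContours(mask.astype(np.uint8),cv2.RETR_EXTERNAL,cv2.CHAIN_APPROX_NONE)
    c=max(cs,key=cv2.contourArea)[:,0,:]
    P=backproj(f,c,z)[:,:2].astype(np.float32); return cv2.minAreaRect(P)
E
python3 - <<'E'
from h import *
f=pickle.load(open('top0.pkl','rb'))
for th,z in [('red_block',18),('jig',18),('blue_block',18),('shutter_tab',37),('jar',35),('brush',5)]:
    for r in regions_of(th,'top'): print(th,[int(v) for v in r['xy']],rect(f,r['pixels'],z))
im=f['image']
a=cv2.resize(im[205:265,390:510],None,fx=5,fy=5,interpolation=cv2.INTER_CUBIC)
b=cv2.resize(im[150:230,230:340],(600,300*600//412*1) ,interpolation=cv2.INTER_CUBIC)
b=cv2.resize(im[155:225,235:355],None,fx=5,fy=5,interpolation=cv2.INTER_CUBIC)[:290]
save('crop.png',np.vstack([a,b]))
from scipy.spatial.transform import Rotation as Ro
print(Ro.from_quat(sensors.observe()['ee_rot']).as_matrix().round(3)); 
g=vision.grab_frame('wrist');print(g['mount'],g['K'])
E
```

```text
red_block [422, 235] ((476.9018859863281, -264.7962646484375), (41.656578063964844, 61.134681701660156), 51.24317169189453)
red_block [480, 232] ((482.9192199707031, -386.2691345214844), (83.78482818603516, 58.53498077392578), 81.9967269897461)
jig [260, 298] ((344.5678405761719, 97.98651123046875), (160.57620239257812, 254.4452362060547), 7.600241184234619)
jig [287, 187] ((590.0238647460938, 34.623313903808594), (177.37391662597656, 117.72785949707031), 81.48759460449219)
jig [278, 104] ((786.9111328125, 52.629417419433594), (115.80368041992188, 81.02255249023438), 74.1143569946289)
blue_block [435, 170] ((616.9535522460938, -299.4706726074219), (42.19669723510742, 59.353973388671875), 3.945732355117798)
shutter_tab [301, 187] ((579.272705078125, 1.7756996154785156), (89.74276733398438, 69.12130737304688), 81.77521514892578)
shutter_tab [278, 302] ((344.35565185546875, 46.95410919189453), (103.97903442382812, 134.82115173339844), 6.469524383544922)
shutter_tab [283, 105] ((777.3322143554688, 30.780048370361328), (60.2559928894043, 47.20796585083008), 73.86552429199219)
jar [172, 226] ((509.3445129394531, 286.0181579589844), (76.14329528808594, 64.24482727050781), 89.12698364257812)
brush [157, 115] ((761.8496704101562, 321.67620849609375), (182.74061584472656, 44.68141174316406), 81.33586120605469)
[[ 0.265  0.964  0.   ]
 [ 0.964 -0.265  0.   ]
 [ 0.    -0.    -1.   ]]
[[ 9.99999776e-01  6.36231289e-04 -2.09414579e-04  4.16333492e-01]
 [-5.54951375e-04  9.62056149e-01  2.72850983e-01 -7.84153792e+01]
 [ 3.75064917e-04 -2.72850806e-01  9.62056286e-01 -1.80537343e+02]
 [ 0.00000000e+00  0.00000000e+00  0.00000000e+00  1.00000000e+00]] [[315.40321578   0.         318.78091619]
 [  0.         315.40321578 202.91537263]
 [  0.           0.           1.        ]]
```

View pics/crop.png

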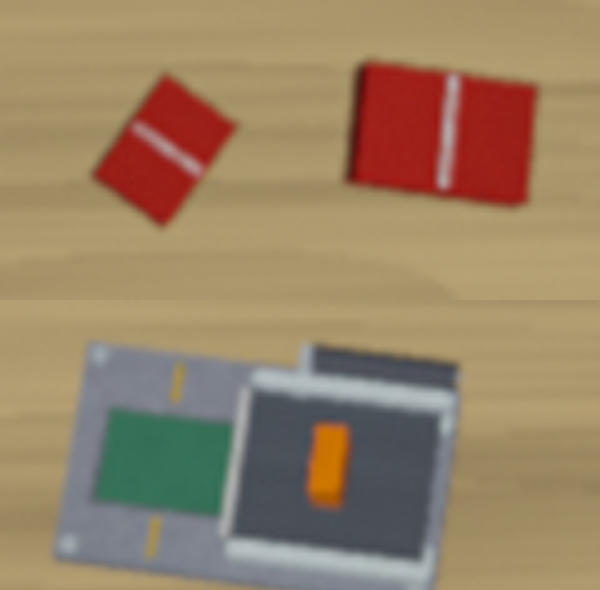

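Sizes fit: the small red is about 41x60 mm, and the middle jig about 172 mm long. I go to a hover beside the jig first to measure it with the wrist camera.

```bash
cat >> h.py <<'E'
def plan(x,y,z,yaw,state=None):
    """prints tool-axis normalised shift (to be spread over rows) and turn units; shift first, in the present axes"""
    from scipy.spatial.transform import Rotation as Ro
    s=state or sensors.observe(); R=Ro.from_quat(s['ee_rot']).as_matrix()
    cy=np.degrees(np.arctan2(R[1,0],R[0,0])); d=R.T@(np.array([x,y,z])-s['ee_pos'])
    n=int(np.ceil(np.linalg.norm(d)/60))
    print('t',round(s['t'],2),'pos',s['ee_pos'].round(1),'yaw',cy.round(2),'shift units',(d/60).round(3),'rows',n,'per row',(d/60/n).round(3),'turn units',round((cy-yaw)/4,2),
     'tilt',R[:,2].round(4),'F',s['contact_force'].round(1),'w',round(s['width'],3))
E
python3 -c "
from h import *
plan(637,22,150,51.2)"
```

```text
t 1.05 pos [145.5 530.4 205.5] yaw 74.66 shift units [-6.004 10.141  0.925] rows 12 per row [-0.5    0.845  0.077] turn units 5.86 tilt [ 0.  0. -1.] F [-0.9  0.4  0. ] w 1.001
```

Emit:
servo_tool --pt "-0.5 0.84 0.08 0 1" --pt "-0.5 0.84 0.08 0 1" --pt "-0.5 0.84 0.08 0 1" --pt "-0.5 0.84 0.08 0 1" --pt "-0.5 0.84 0.08 0 1" --pt "-0.5 0.84 0.08 0 1" --pt "-0.5 0.84 0.08 0 1" --pt "-0.5 0.84 0.08 0 1" --pt "-0.5 0.84 0.08 0 1" --pt "-0.5 0.84 0.08 0 1" --pt "-0.5 0.84 0.08 0 1" --pt "-0.5 0.84 0.08 0 1"

```text
t: 2.55
ee_pos: [634.8, 21.7, 147.8]
ee_rot: [0.795, 0.606, 0.0, -0.0]
contact_force: [0.7, 0.9, -0.3]
width: 1.0
```

Emit:
servo_tool --pt "0 0 0 1 1" --pt "0 0 0 1 1" --pt "0 0 0 1 1" --pt "0 0 0 1 1" --pt "0 0 0 1 1" --pt "0 0 0 0.85 1" --pt "0 0 0 0 1"

```text
t: 3.42
ee_pos: [633.5, 23.2, 147.8]
ee_rot: [0.901, 0.433, -0.0, -0.0]
contact_force: [1.0, -0.3, -0.8]
width: 1.001
```

```bash
python3 -c "
from h import *
f=wristframe('wj1')
plan(637,22,150,51.2)"
```

```text
t 3.48 pos [633.5  23.2 147.8] yaw 51.31 shift units [ 0.02   0.058 -0.036] rows 1 per row [ 0.02   0.058 -0.036] turn units 0.03 tilt [-1.e-04  1.e-04 -1.e+00] F [ 0.4 -0.5  0.1] w 1.001
```

View pics/wj1.png

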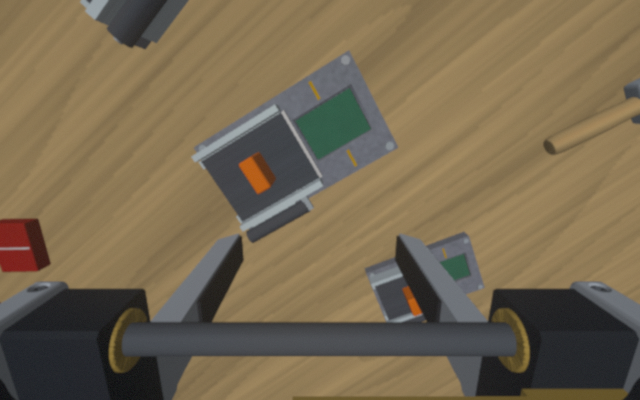

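The wrist view shows the middle jig unobstructed: pocket near (335,122), tab (257,173), front base corners near (347,52) and (397,146). I zoom in for precise corners.

Run:
```python
from h import *
f=pickle.load(open('wj1.pkl','rb')); im=f['image']
a=cv2.resize(im[40:190,230:410],None,fx=4,fy=4,interpolation=cv2.INTER_CUBIC)
hsv=cv2.cvtColor(im,cv2.COLOR_RGB2HSV)
g=cv2.inRange(hsv,(60,80,30),(90,255,255)); g[:, :280]=0; g[:,410:]=0; g[200:]=0
print(g.sum()//255,'green rect z11',rect(f,g,11),'z18',rect(f,g,18))
o=cv2.inRange(hsv,(5,150,120),(18,255,255)); 
y=cv2.inRange(hsv,(17,130,120),(30,255,255))
n,l,st,ce=cv2.connectedComponentsWithStats(y[40:190,280:410])
print([(ce[i]+[280,40],st[i,4]) for i in range(1,n) if st[i,4]>8])
save('wj1c.png',a)
```

```text
2739 green rect z11 ((589.112060546875, 77.2065658569336), (59.45998764038086, 42.87936782836914), 81.44605255126953) z18 ((588.7493896484375, 77.11415100097656), (58.148406982421875, 41.933509826660156), 81.4460678100586)
[(array([314.,  90.]), np.int32(53)), (array([351.425, 157.5  ]), np.int32(40))]
```

View pics/wj1c.png

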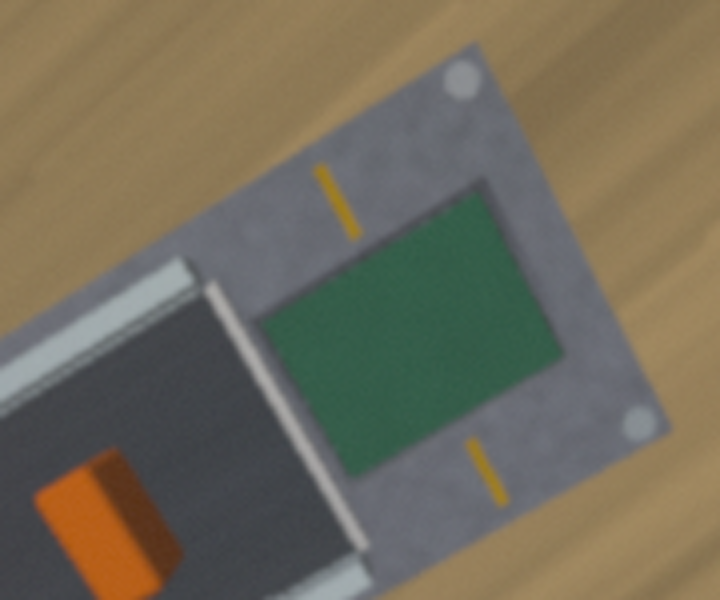

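Run:
```python
from h import *
from scipy.optimize import least_squares
f=pickle.load(open('wj1.pkl','rb'))
M=np.array([[-50,44,18],[50,44,18],[-34,-32,37],[34,-32,37],[0,0,18],[-22+2,30-2,11],[20,28,11]][:5],float)
uv=np.array([[348.75,50.5],[398,147.5],[282.75,110],[321.75,177],[332.7,123.75]])
def pr(p):
    c,s=np.cos(p[2]),np.sin(p[2]); X=M@np.array([[c,s,0],[-s,c,0],[0,0,1]])+[p[0],p[1],0]
    q=X@f['R'].T+f['t']; q=q@f['K'].T; return q[:,:2]/q[:,2:]
r=least_squares(lambda p:(pr(p)-uv).ravel(),[589,77,-.15]); print(r.x,np.degrees(r.x[2]));print((pr(r.x)-uv).round(1))
print(backproj(f,uv[4],18), backproj(f,[(x/4+230,y/4+40) for x,y in [(262,320),(480,190),(563,355),(355,477)]],11).mean(0))
plan(477,-265,150,51.2)
```

```text
[ 5.89348317e+02  7.68358142e+01 -1.51113634e-01] -8.658173461768426
[[-0.4 -0.2]
 [-0.6  0. ]
 [ 0.8  0.2]
 [-0.  -1.3]
 [ 0.2  1.3]]
[[588.30266589  77.42384532  18.        ]] [589.69738091  77.80415824  11.        ]
t 3.48 pos [633.5  23.2 147.8] yaw 51.31 shift units [-5.38   0.966 -0.037] rows 6 per row [-0.897  0.161 -0.006] turn units 0.03 tilt [-1.e-04  1.e-04 -1.e+00] F [ 0.4 -0.5  0.1] w 1.001
```

Emit:
servo_tool --pt "-0.895 0.24 0.05 0 1" --pt "-0.895 0.24 0.05 0 1" --pt "-0.895 0.24 0.05 0 1" --pt "-0.895 0.24 0.05 0 1" --pt "-0.895 0.24 0.05 0 1" --pt "-0.895 0.24 0.05 0 1" --pt "0 0 0 0 1" --pt "0 0 0 0 1"

```text
t: 4.47
ee_pos: [499.4, -281.8, 129.9]
ee_rot: [0.902, 0.433, 0.0, -0.0]
contact_force: [0.3, 0.6, 0.5]
width: 1.001
```

Run:
```python
from h import *
f=wristframe('wr1'); im=f['image']
hsv=cv2.cvtColor(im,cv2.COLOR_RGB2HSV)
m=cv2.inRange(hsv,(0,120,60),(8,255,255))|cv2.inRange(hsv,(172,120,60),(180,255,255))
n,l,st,ce=cv2.connectedComponentsWithStats(cv2.morphologyEx(m,cv2.MORPH_CLOSE,np.ones((9,9))))
for i in range(1,n):
    if st[i,4]>200: print(ce[i],st[i],rect(f,l==i,18))
plan(477,-265,150,51.2)
```

```text
[314.62968939 168.94150867] [ 293  139   43   61 2479] ((475.7627258300781, -266.8501892089844), (38.59006881713867, 56.37433624267578), 52.3249626159668)
[227.30769231 240.05423077] [ 176  207   95   67 2600] ((481.7619323730469, -388.7883605957031), (83.9184799194336, 57.32204055786133), 80.74028778076172)
t 4.53 pos [ 499.8 -281.2  130. ] yaw 51.33 shift units [-0.026 -0.466 -0.334] rows 1 per row [-0.026 -0.466 -0.334] turn units 0.03 tilt [ 5.e-04  6.e-04 -1.e+00] F [ 0.1  0.7 -0.1] w 1.001
```

View pics/wr1.png

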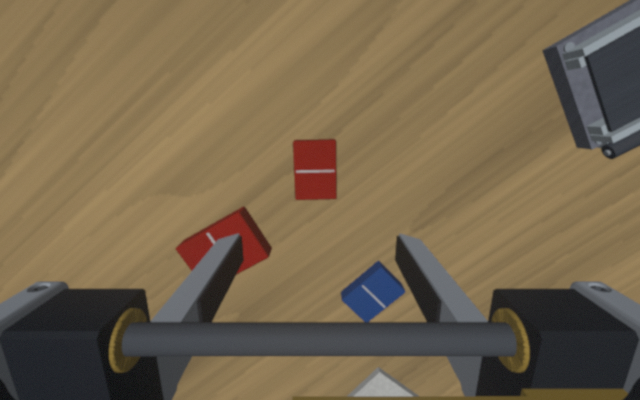

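The target block is at (315,169), centred between the jaws; the larger red at (225,240) stays clear of the left finger.

Emit:
servo_tool --pt "-0.06 -0.46 0.4 -0.25 1" --pt "0 0 0.6 0 1" --pt "0 0 0.5 0 1" --pt "0 0 0.3 0 1" --pt "0 0 0 0 1" --pt "0 0 0 0 1"

```text
t: 5.28
ee_pos: [476.7, -268.0, 23.2]
ee_rot: [0.898, 0.441, 0.001, 0.001]
contact_force: [0.4, -0.7, 0.1]
width: 0.998
```

Run:
```python
from h import *
plan(476,-266.7,10,52.3)
```

```text
t 5.28 pos [ 476.7 -268.    23.2] yaw 52.3 shift units [ 0.01  -0.022  0.22 ] rows 1 per row [ 0.01  -0.022  0.22 ] turn units 0.0 tilt [ 0.002  -0.0013 -1.    ] F [ 0.4 -0.7  0.1] w 0.998
```

Emit:
servo_tool --pt "0.01 -0.02 0.22 0 1" --pt "0 0 0 0 1" --pt "0 0 0 0 -1" --pt "0 0 0 0 -1" --pt "0 0 0 0 -1" --pt "0 0 0 0 -1" --pt "0 0 0 0 -1" --pt "0 0 0 0 -1" --grip_force 20

```text
t: 6.28
ee_pos: [474.9, -266.5, 8.6]
ee_rot: [0.898, 0.44, 0.0, -0.0]
contact_force: [-0.3, -0.1, 0.7]
width: 0.421
```

Run:
```python
from h import *
plan(476,-266.7,10,52.3)
```

```text
t 6.28 pos [ 474.9 -266.5    8.6] yaw 52.26 shift units [ 0.008  0.017 -0.023] rows 1 per row [ 0.008  0.017 -0.023] turn units -0.01 tilt [-0.e+00  1.e-04 -1.e+00] F [-0.3 -0.1  0.7] w 0.421
```

Emit:
servo_tool --pt "0 0 -0.5 0 -1" --pt "0 0 -0.5 0 -1" --pt "0 0 -0.7 0 -1" --pt "0.815 -0.285 0 0 -1" --pt "0.815 -0.285 0 0 -1" --pt "0.815 -0.285 0 0 -1" --pt "0.815 -0.285 0 0 -1" --pt "0.815 -0.285 0 0 -1" --pt "0.815 -0.285 0 0 -1" --pt "0.815 -0.285 0 0 -1" --pt "0 0 0 1 -1" --pt "0 0 0 1 -1"

```text
t: 7.78
ee_pos: [589.7, 78.5, 110.2]
ee_rot: [0.926, 0.376, -0.0, -0.0]
contact_force: [0.1, 0.3, -0.9]
width: 0.419
```

Emit:
servo_tool --pt "0 0 0 1 -1" --pt "0 0 0 1 -1" --pt "0 0 0 1 -1" --pt "0 0 0 1 -1" --pt "0 0 0 1 -1" --pt "0 0 0 1 -1" --pt "0 0 0 1 -1" --pt "0 0 0 1 -1" --pt "0 0 0 1 -1" --pt "0 0 0 1 -1" --pt "0 0 0 1 -1" --pt "0 0 0 1 -1"

```text
t: 9.28
ee_pos: [589.6, 77.5, 110.4]
ee_rot: [0.999, -0.034, -0.0, -0.0]
contact_force: [0.5, 0.1, -0.4]
width: 0.419
```

Emit:
servo_tool --pt "0 0 0 1 -1" --pt "0 0 0 0.2 -1" --pt "0 0 0 0 -1" --pt "0 0 0 0 -1"

```text
t: 9.78
ee_pos: [589.8, 77.5, 110.6]
ee_rot: [0.997, -0.074, -0.0, -0.0]
contact_force: [-0.5, -1.0, -0.6]
width: 0.422
```

Run:
```python
from h import *
f=wristframe('wp1')
plan(589.3,77.3,90,-8.6)
```

```text
t 9.82 pos [589.8  77.5 110.7] yaw -8.52 shift units [-0.008  0.004  0.344] rows 1 per row [-0.008  0.004  0.344] turn units 0.02 tilt [ 0.e+00  1.e-04 -1.e+00] F [ 0.1  0.2 -0.9] w 0.42
```

View pics/wp1.png

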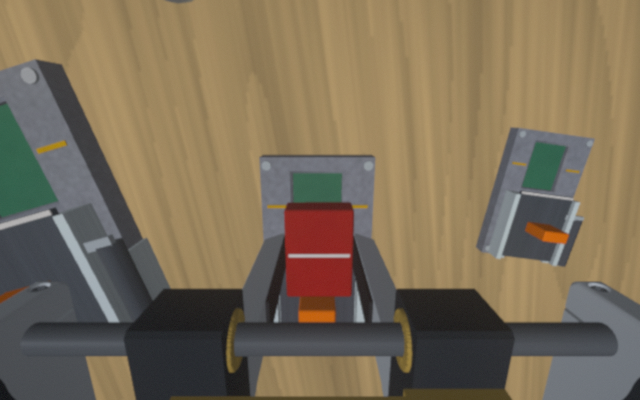

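The block is held squarely, with its white line at (319,256). The pocket (316,187) and half marks (row ~207) are visible behind it. I compute the offset.

Run:
```python
from h import *
f=pickle.load(open('wp1.pkl','rb')); im=f['image']; s=f['s']
hsv=cv2.cvtColor(im,cv2.COLOR_RGB2HSV)
m=cv2.inRange(hsv,(0,120,60),(8,255,255))|cv2.inRange(hsv,(172,120,60),(180,255,255)); m[:190]=0;m[310:]=0;m[:,:270]=0;m[:,370:]=0
mm=cv2.morphologyEx(m,cv2.MORPH_CLOSE,np.ones((9,9)))
print('block top',rect(f,mm,s['ee_pos'][2]+9.4))
w=((hsv[...,1]<90)&(hsv[...,2]>150)); w[:245]=0;w[268:]=0;w[:,:285]=0;w[:,355:]=0
ys,xs=np.nonzero(w); print('line',xs.mean(),ys.mean(),backproj(f,[xs.mean(),ys.mean()],s['ee_pos'][2]+9.4),np.polyfit(xs,ys,1))
y=cv2.inRange(hsv,(17,110,110),(30,255,255))[195:220,255:385]
n,l,st,ce=cv2.connectedComponentsWithStats(y)
for i in range(1,n):
  if st[i,4]>8: p=ce[i]+[255,195]; print('mark',p,st[i],backproj(f,p,18))
g=cv2.inRange(hsv,(60,80,30),(90,255,255)); g[:,:270]=0;g[:,370:]=0;g[:150]=0;g[215:]=0
print('green',rect(f,g,11))
save('wp1c.png',cv2.resize(im[140:310,230:400],None,fx=3.5,fy=3.5,interpolation=cv2.INTER_CUBIC))
print(backproj(f,[[260.5,155.5],[376,155.5]],18))
```

```text
block top ((590.6697998046875, 76.5294189453125), (64.309326171875, 40.73782730102539), 83.08393859863281)
line 318.62348178137654 255.49392712550608 [[590.65578347  76.16082979 119.99132045]] [5.85251658e-04 2.55307452e+02]
mark [276.5 206. ] [13 10 18  3 54] [[553.07039817  82.28835301  18.        ]]
mark [359.17391304 206.        ] [97 10 16  3 46] [[626.88360707  71.28380624  18.        ]]
green ((591.4609375, 92.08319091796875), (25.21193504333496, 42.35867691040039), 81.5201644897461)
[[547.75496273 129.03070545  18.        ]
 [646.38171397 114.32606488  18.        ]]
```

View pics/wp1c.png

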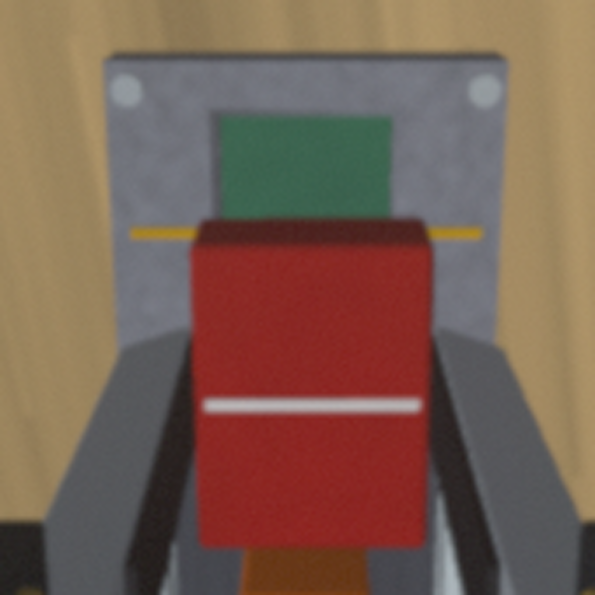

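Emit:
servo_tool --pt "-0.005 -0.017 0.5 0.02 -1" --pt "0 0 0.5 0 -1" --pt "0 0 0.28 0 -1" --pt "0 0 0 0 -1" --pt "0 0 0 0 -1"

```text
t: 10.45
ee_pos: [590.7, 78.6, 35.2]
ee_rot: [0.997, -0.075, 0.001, -0.0]
contact_force: [-0.6, -0.1, 0.4]
width: 0.423
```

Run:
```python
from h import *
f=wristframe('wp2'); im=f['image']
plan(589.5,78,20,-8.6)
save('wp2c.png',cv2.resize(im[90:310,200:440],None,fx=3,fy=2.7,interpolation=cv2.INTER_CUBIC))
```

```text
t 10.5 pos [590.9  78.6  35.6] yaw -8.62 shift units [-0.022  0.013  0.259] rows 1 per row [-0.022  0.013  0.259] turn units -0.0 tilt [ 3.e-03  2.e-04 -1.e+00] F [-1.7  0.7 -1.2] w 0.423
```

View pics/wp2c.png

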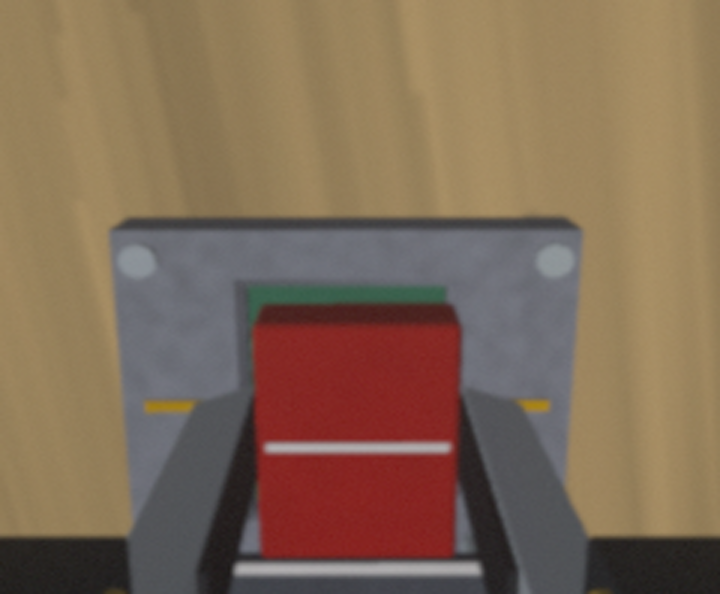

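Run:
```python
from h import *
f=pickle.load(open('wp2.pkl','rb')); z=f['s']['ee_pos'][2]
J=np.array([[np.cos(np.radians(-8.6)),np.sin(np.radians(-8.6))],[-np.sin(np.radians(-8.6)),np.cos(np.radians(-8.6))]])
def c(u,v): return (u/3+200,v/2.7+90)
b=backproj(f,[c(264,448),c(451,448)],z+9.4).mean(0)
m=backproj(f,[c(145,406),c(550,406)],18).mean(0)
k=backproj(f,[c(111,229),c(581,230)],18); k0=k.mean(0)
fs=backproj(f,[c(260,323),c(458,323)],z+9.4).mean(0)
e=backproj(f,[c(235,575),c(481,575)],37).mean(0)
for n,p,o in [('block line',b,0),('block front edge',fs,28),('marks',m,0),('corners',k0,44),('edge',e,-32)]: print(n,(J@p[:2]-[0,o]).round(2))
print('tcp',(J@f['s']['ee_pos'][:2]).round(2), k)
plan(590,77.5,20,-8.6)
```

```text
block line [573.69 164.57]
block front edge [573.96 165.25]
marks [571.56 163.4 ]
corners [571.36 164.11]
edge [573.85 159.72]
tcp [572.29 166.02] [[546.82079961 127.91255449  18.        ]
 [645.28388758 112.754765    18.        ]]
t 10.5 pos [590.9  78.6  35.6] yaw -8.62 shift units [-0.012  0.02   0.259] rows 1 per row [-0.012  0.02   0.259] turn units -0.0 tilt [ 3.e-03  2.e-04 -1.e+00] F [-1.7  0.7 -1.2] w 0.423
```

Emit:
servo_tool --pt "-0.03 0.015 0 0 -1" --pt "0 0 0 0 -1" --pt "0 0 0 0 -1" --pt "0 0 0 0 -1"

```text
t: 11.0
ee_pos: [587.7, 77.9, 34.0]
ee_rot: [0.997, -0.075, 0.0, -0.0]
contact_force: [1.1, 0.1, -0.7]
width: 0.423
```

Run:
```python
from h import *
f=wristframe('wp3'); im=f['image']
plan(589.5,78,20,-8.6)
save('wp3c.png',cv2.resize(im[150:310,220:420],None,fx=4,fy=3.7,interpolation=cv2.INTER_CUBIC))
for i in range(2):
    vision.grab_frame('top'); plan(589.5,78,20,-8.6)
```

```text
t 11.05 pos [587.7  77.9  33.9] yaw -8.62 shift units [ 0.029 -0.006  0.232] rows 1 per row [ 0.029 -0.006  0.232] turn units -0.01 tilt [ 1.e-04  1.e-04 -1.e+00] F [ 0.9  0.3 -0.4] w 0.424
t 11.1 pos [587.7  77.9  33.9] yaw -8.63 shift units [ 0.029 -0.006  0.231] rows 1 per row [ 0.029 -0.006  0.231] turn units -0.01 tilt [ 0.e+00  1.e-04 -1.e+00] F [0.2 0.  0.9] w 0.419
t 11.15 pos [587.7  77.9  33.8] yaw -8.63 shift units [ 0.029 -0.006  0.231] rows 1 per row [ 0.029 -0.006  0.231] turn units -0.01 tilt [-1.e-04  1.e-04 -1.e+00] F [-0.3 -0.6 -0.9] w 0.423
```

View pics/wp3c.png

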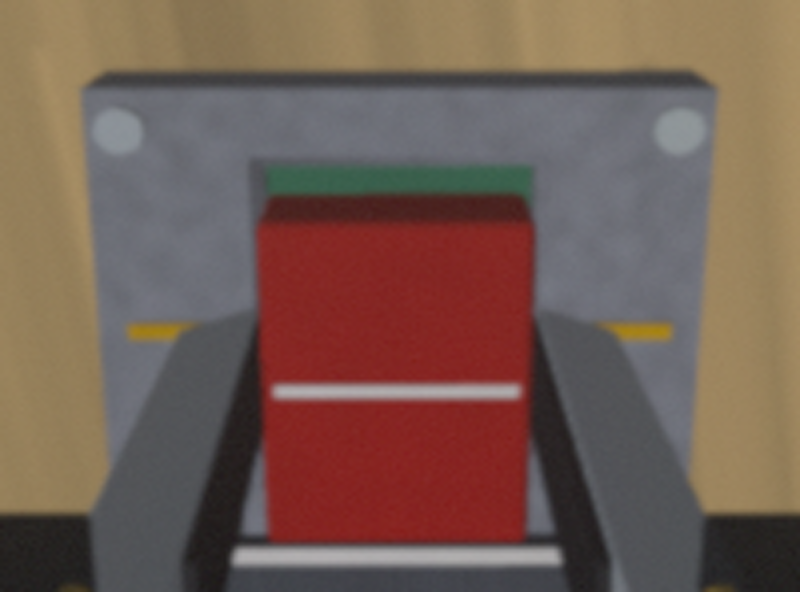

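Run:
```python
from h import *
f=pickle.load(open('wp3.pkl','rb')); z=f['s']['ee_pos'][2]
a=np.radians(-8.6);J=np.array([[np.cos(a),np.sin(a)],[-np.sin(a),np.cos(a)]])
def c(u,v): return (u/4+220,v/3.7+150)
def q(n,u1,u2,v,z,o):
    p=backproj(f,[c(u1,v),c(u2,v)],z); print(n,(J@p.mean(0)[:2]-[0,o]).round(2),'w',np.linalg.norm(p[0]-p[1]).round(1))
q('line',272,521,391,z+9.4,0); q('front',258,533,222,z+9.4,28); q('bot front',265,528,198,z-8.6,28); q('back',268,525,541,z+9.4,-28)
q('marks',128,672,332,18,0); q('corn',84,714,88,18,44); q('pocket far floor',265,533,166,11,29);q('pocket far top',252,537,160,18,30);q('edge',233,561,546,37,-32)
q('pads',250,540,315,z,8)
```

```text
line [570.87 163.64] w 36.9
front [570.71 163.93] w 39.0
bot front [570.88 162.62] w 41.0
back [570.88 164.39] w 39.6
marks [571.49 163.29] w 91.1
corn [571.27 164.03] w 99.4
pocket far floor [571.31 163.5 ] w 44.6
pocket far top [570.56 165.37] w 45.7
edge [570.97 163.39] w 52.4
pads [570.64 164.92] w 44.4
```

Emit:
servo_tool --pt "0.007 0 0.05 0 -1" --pt "0 0 0.05 0 -1" --pt "0 0 0.05 0 -1" --pt "0 0 0.04 0 -1" --pt "0 0 0.03 0 -1" --pt "0 0 0 0 -1" --pt "0 0 0 0 -1"

```text
t: 12.02
ee_pos: [588.3, 77.8, 20.8]
ee_rot: [0.997, -0.075, 0.0, -0.0]
contact_force: [-0.9, -0.3, -0.5]
width: 0.423
```

Run:
```python
from h import *
f=wristframe('wp4'); im=f['image']
plan(588,77.9,20,-8.6)
save('wp4c.png',cv2.resize(im[150:310,220:420],None,fx=4,fy=3.7,interpolation=cv2.INTER_CUBIC))
```

```text
t 12.07 pos [588.2  77.9  20.8] yaw -8.62 shift units [-0.004  0.     0.014] rows 1 per row [-0.004  0.     0.014] turn units -0.01 tilt [ 3.e-04  1.e-04 -1.e+00] F [0.1 0.1 0.3] w 0.422
```

View pics/wp4c.png

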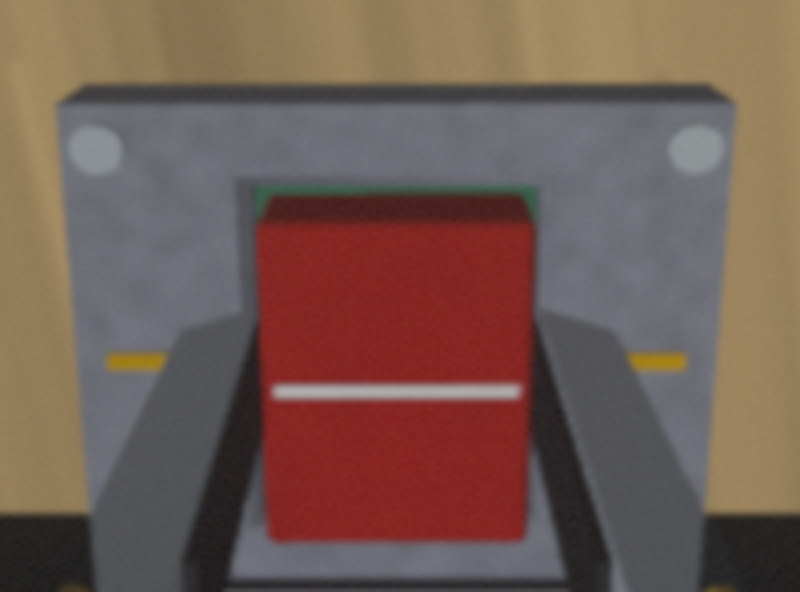

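The block is inside the pocket walls, about 1 mm above the floor. I lower slightly and release.

Emit:
servo_tool --pt "0 0 0.015 0 -1" --pt "0 0 0 0 -1" --pt "0 0 0 0 0.4" --pt "0 0 0 0 0.4" --pt "0 0 0 0 0.4" --pt "0 0 0 0 0.4" --pt "0 0 -0.2 0 0.4" --pt "0 0 -0.5 0 0.4" --pt "0 0 -0.8 0 0.4" --pt "0 0 -0.2 0 0.4" --pt "0 0 0 0 0.4" --pt "0 0 0 0 0.4"

```text
t: 13.58
ee_pos: [587.0, 77.8, 119.7]
ee_rot: [0.997, -0.075, -0.002, 0.0]
contact_force: [1.1, -0.6, -0.7]
width: 0.699
```

Run:
```python
from h import *
f=wristframe('wp5'); im=f['image']
plan(588,77.9,20,-8.6)
save('wp5c.png',cv2.resize(im[120:320,200:440],None,fx=3.3,fy=3,interpolation=cv2.INTER_CUBIC))
```

```text
t 13.62 pos [586.8  77.8 119.4] yaw -8.62 shift units [ 0.026 -0.006  1.657] rows 2 per row [ 0.013 -0.003  0.828] turn units -0.01 tilt [-4.2e-03 -1.0e-04 -1.0e+00] F [ 1.  -0.  -0.1] w 0.701
```

View pics/wp5c.png

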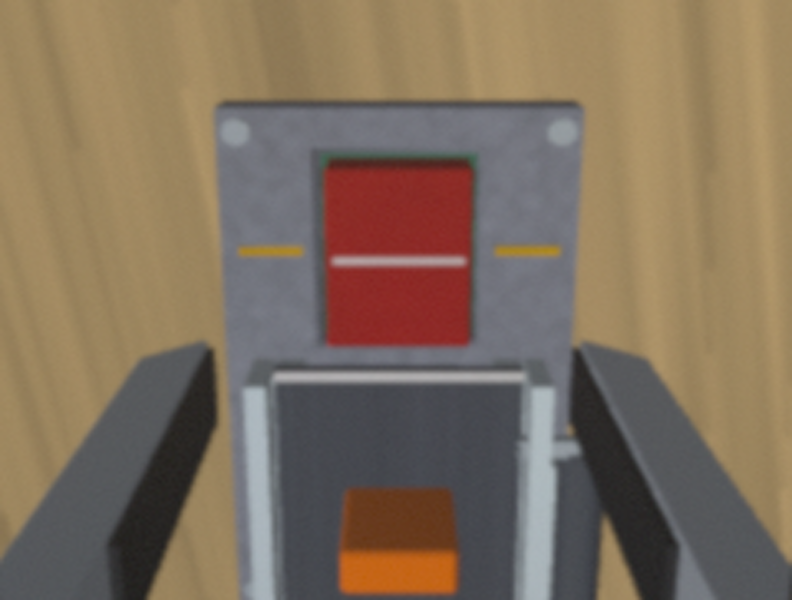

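The block lies flat in the pocket, line level with the half marks (parallax accounts for the small row difference), and the shutter is still back. Next I put closed fingers behind the tab.

Emit:
servo_tool --pt "0 0.6 0 0 -1" --pt "0 0.6 0 0 -1" --pt "0 0.5 0 0 -1" --pt "0 0 0 0 -1" --pt "0 0 0 0 -1" --pt "0 0 0 0 -1" --pt "0 0 0 0 -1" --pt "0 0 0 0 -1" --grip_force 40

```text
t: 14.62
ee_pos: [572.9, -22.4, 121.8]
ee_rot: [0.997, -0.075, 0.0, -0.0]
contact_force: [0.2, 0.6, -0.4]
width: 0.008
```

Run:
```python
from h import *
f=wristframe('wt1'); plan(573.2,-22.9,46,-8.6)
g=vision.grab_frame('side'); save('st1.png',cv2.resize(g['image'][130:280,230:430],None,fx=4,fy=4,interpolation=cv2.INTER_CUBIC))
```

```text
t 14.68 pos [572.9 -22.6 121.8] yaw -8.59 shift units [0.005 0.005 1.263] rows 2 per row [0.003 0.002 0.632] turn units 0.0 tilt [ 1.e-04  1.e-04 -1.e+00] F [0.7 0.6 0.3] w -0.0
```

View pics/wt1.png

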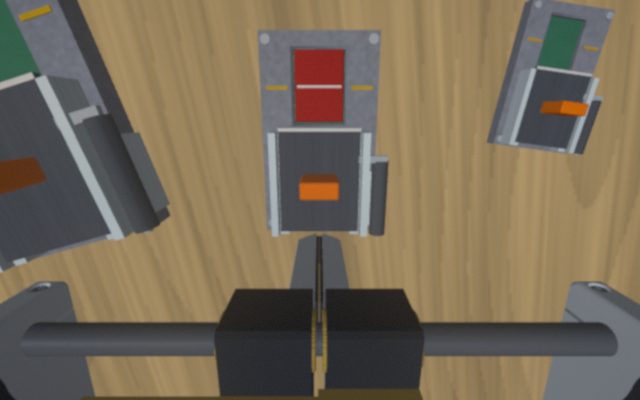

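View pics/st1.png

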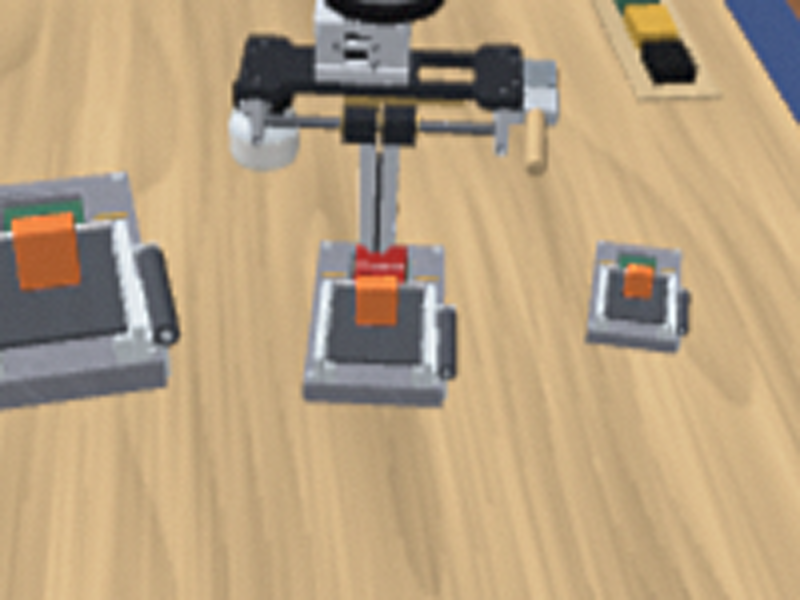

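Emit:
servo_tool --pt "0 0 0.5 0 -1" --pt "0 0 0.4 0 -1" --pt "0 0 0.25 0 -1" --pt "0 0 0.1 0 -1" --pt "0 0 0 0 -1" --pt "0 0 0 0 -1" --pt "0 0 0 0 -1"

```text
t: 15.6
ee_pos: [573.5, -23.1, 47.8]
ee_rot: [0.997, -0.075, 0.001, 0.0]
contact_force: [0.1, -0.2, 0.2]
width: 0.008
```

Run:
```python
from h import *
f=wristframe('wt2'); plan(579.5,18.7,46,-8.6)
```

```text
t 15.65 pos [573.4 -23.1  47.6] yaw -8.62 shift units [-0.004 -0.703  0.027] rows 1 per row [-0.004 -0.703  0.027] turn units -0.01 tilt [ 1.5e-03 -1.0e-04 -1.0e+00] F [0.4 0.  0.3] w 0.004
```

View pics/wt2.png

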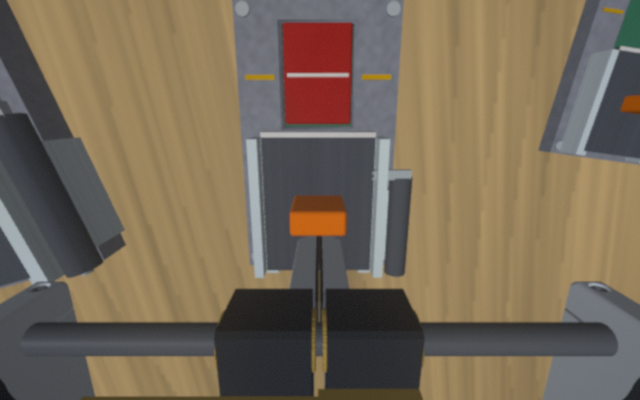

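Fingers are behind the tab (318,216) with clear space. I push slowly in +y.

Emit:
servo_tool --pt "0 -0.07 0 0 -1" --pt "0 -0.07 0 0 -1" --pt "0 -0.07 0 0 -1" --pt "0 -0.07 0 0 -1" --pt "0 -0.07 0 0 -1" --pt "0 -0.07 0 0 -1" --pt "0 -0.06 0 0 -1" --pt "0 -0.05 0 0 -1" --pt "0 -0.04 0 0 -1" --pt "0 0 0 0 -1" --pt "0 0 0 0 -1" --pt "0 0 0 0 -1"

```text
t: 17.15
ee_pos: [577.6, 7.7, 47.0]
ee_rot: [0.997, -0.076, -0.0, 0.003]
contact_force: [-2.3, -8.0, 1.9]
width: 0.001
```

Run:
```python
from h import *
f=wristframe('wt3'); plan(579.5,18.7,46,-8.6)
```

```text
t 17.2 pos [577.6   7.7  47. ] yaw -8.67 shift units [ 0.004 -0.185  0.016] rows 1 per row [ 0.004 -0.185  0.016] turn units -0.02 tilt [-0.001  -0.0059 -1.    ] F [-2.1 -7.8  1.5] w 0.008
```

View pics/wt3.png

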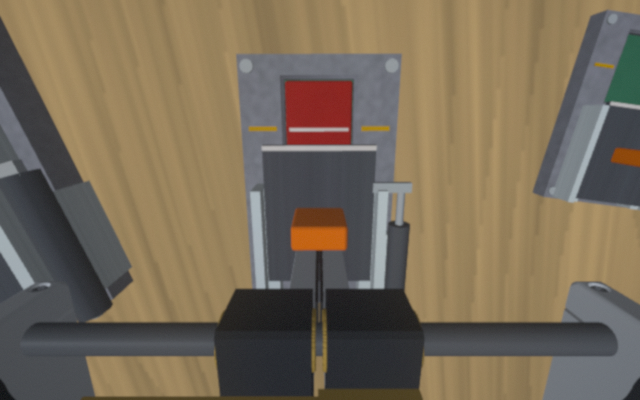

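The shutter's leading edge (row ~146) is over the rear of the block, short of its line (row 129). I measure the travel against wt2, where it is 0.

```bash
cat >> h.py <<'E'
def travel(name):
    f=pickle.load(open(name+'.pkl','rb')); im=f['image']; hsv=cv2.cvtColor(im,cv2.COLOR_RGB2HSV)
    a=np.radians(-8.6); jy=np.array([-np.sin(a),np.cos(a)])
    o=backproj(f,[318,100],37)
    # white stripe: bright low-sat rows, cols 265..285 & 355..372 (beside the block)
    v=im[:,:,:].astype(float).min(2); prof=np.r_['1',v[60:200,267:280],v[60:200,358:371]].mean(1)
    r=int(np.argmax(prof)); # peak
    lo=r
    th=(prof[r]+prof[r-6])/2
    while prof[lo]>th: lo-=1
    top=60+lo+(th-prof[lo])/(prof[lo+1]-prof[lo])+0.0
    y=cv2.inRange(hsv,(17,110,110),(30,255,255)); y[:60]=0;y[200:]=0;y[:,:235]=0;y[:,400:]=0; y[:,290:345]=0
    n,l,st,ce=cv2.connectedComponentsWithStats(y); ms=[ce[i] for i in range(1,n) if st[i,4]>25]
    m=np.mean(ms,0)
    E=jy@backproj(f,[319,top],37)[0,:2]; Mk=jy@backproj(f,m,18)[0,:2]
    print(name,'stripe front row',round(top,2),'marks',[x.round(1) for x in ms],'edge-marks mm',round(E-Mk,2),'abs',round(E,2),round(Mk,2),'travel',round(E-Mk+32,2))
E
python3 - <<'E'
from h import *
travel('wt2'); travel('wt3')
E
```

```text
wt2 stripe front row 131.84 marks [array([259.1,  77. ]), array([376.2,  76.9])] edge-marks mm -32.35 abs 132.19 164.54 travel -0.35
wt3 stripe front row 145.55 marks [array([262.5, 128.5]), array([374.8, 128. ])] edge-marks mm -9.1 abs 155.29 164.39 travel 22.9
```

Emit:
servo_tool --pt "0 -0.04 0 0 -1" --pt "0 -0.04 0 0 -1" --pt "0 -0.04 0 0 -1" --pt "0 -0.04 0 0 -1" --pt "0 0 0 0 -1" --pt "0 0 0 0 -1" --pt "0 0 0 0 -1" --pt "0 0 0 0 -1"

```text
t: 18.2
ee_pos: [578.9, 16.5, 47.0]
ee_rot: [0.997, -0.076, -0.0, 0.004]
contact_force: [-1.9, -9.4, 2.1]
width: 0.007
```

Run:
```python
from h import *
f=wristframe('wt4'); plan(579.5,18.7,46,-8.6); travel('wt4')
for i in range(2):
  g=vision.grab_frame('top'); plan(579.5,18.7,46,-8.6)
```

```text
t 18.25 pos [578.9  16.5  47. ] yaw -8.68 shift units [ 0.005 -0.038  0.017] rows 1 per row [ 0.005 -0.038  0.017] turn units -0.02 tilt [-0.0014 -0.0072 -1.    ] F [-2.9 -9.8  1.5] w 0.006
wt4 stripe front row 144.74 marks [array([263. , 142.5]), array([374.5, 142. ])] edge-marks mm 0.33 abs 164.59 164.26 travel 32.33
t 18.3 pos [578.9  16.5  47. ] yaw -8.68 shift units [ 0.005 -0.037  0.017] rows 1 per row [ 0.005 -0.037  0.017] turn units -0.02 tilt [-0.0014 -0.0071 -1.    ] F [-2.5 -9.5  1.5] w 0.002
t 18.35 pos [578.9  16.5  47. ] yaw -8.68 shift units [ 0.005 -0.038  0.017] rows 1 per row [ 0.005 -0.038  0.017] turn units -0.02 tilt [-0.0014 -0.0072 -1.    ] F [-2.3 -9.4  0.7] w 0.004
```

View pics/wt4.png

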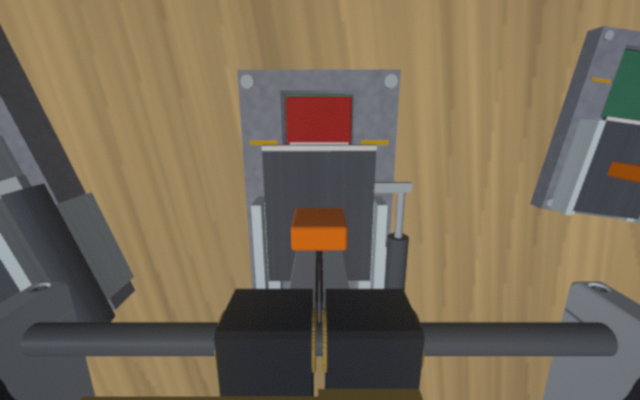

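The edge lies at the block's line (row ~144). Travel is about 32.5 mm by vision, and about 30 mm by force (9.9 N). I hold, check once more, then hand in.

Emit:
servo_tool --pt "0 0 0 0 -1" --pt "0 0 0 0 -1" --pt "0 0 0 0 -1" --pt "0 0 0 0 -1" --pt "0 0 0 0 -1" --pt "0 0 0 0 -1"

```text
t: 19.1
ee_pos: [578.9, 16.5, 47.0]
ee_rot: [0.997, -0.076, -0.0, 0.004]
contact_force: [-1.5, -9.7, 2.2]
width: 0.007
```

Run:
```python
from h import *
f=wristframe('wt5'); travel('wt5'); plan(579.5,18.7,46,-8.6)
print(bot.hand_in())
```

```text
wt5 stripe front row 144.75 marks [array([263. , 142.5]), array([374.5, 142. ])] edge-marks mm 0.32 abs 164.59 164.27 travel 32.32
t 19.15 pos [578.9  16.5  47. ] yaw -8.68 shift units [ 0.005 -0.038  0.017] rows 1 per row [ 0.005 -0.038  0.017] turn units -0.02 tilt [-0.0014 -0.0072 -1.    ] F [-2.  -9.9  3.2] w 0.003
the job is handed in; nothing more can be done
None
```

I put the smaller red block in the pocket of the middle-sized jig with the shutter fully back and let go of it. I then pushed the shutter by its tab with closed fingers to half travel and handed the job in at about 19 s, still holding it. The hand-in gives no verdict.

- **Shutter:** the last camera measurement gave 32.3 mm of travel. The push of about 10 N implies roughly 30 mm, so the two differ by about 2 mm, but both are inside 28–36 mm. The reading did not change over the last second.
- **Block:** after release it lay flat in the pocket, white line up and level with the half marks. I judged its final position by eye in the wrist view, not by a numeric fit.
- **Other objects:** at no point did I move the arm close to the blue block, the jar or the brush. I did not re-measure their positions at the end.

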